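# Push the carrier home in the test nest and start the test

### The job

Push the blue carrier along the table, without lifting it and without touching the connector that stands in it, until it sits square and fully home against both steel stops of the test nest. Then press the green start button all the way down, let it come back up and move clear. Never press the start button before the carrier is home, do not press the red emergency stop, and leave everything else where it is.

Things in the scene. Friction and masses are not known exactly. Their poses are not given: they have to be found in the camera images.
- blue_carrier: Carrier to push: loose blue plastic block, 100 mm along x, 90 along y, 24 high, 0.25 to 0.6 kg; slides on the table with up to about 8 N. Origin: centre of underside, z up. Starts 80 to 160 mm from home along the nest's -x and 30 to 100 mm along its +y, turned up to 0.35 rad from it. Home: origin on the nest's origin, axes parallel.
- connector: Connector under test: black 30 x 30 x 24 mm foot, brass stem 18 mm across on top, 46 mm high in all. Loose, standing 12 mm deep in a pocket in the middle of the blue carrier (1 mm play), so it reaches 58 mm above the table. Origin: centre of underside. It rides along; not to be touched.
- nest: Fixed test nest. Origin: on the table, where the home carrier's centre lies. Two steel stops, 20 mm high, 16 thick, form an L: back stop's face at x = +50 mm, from y = -61 to +110; side stop's face at y = -45 mm, from x = -50 to +50. The -x and +y sides are open, marked by flat yellow tape. Black probe block, 34 mm high, behind the back stop. Yaw up to 0.25 rad.
- start_top (a point): Top centre of the green start button (32 mm across) when up, 63 mm above the table, on a fixed grey box 70 x 70 mm and 45 mm high. Start and emergency stop boxes may swap places. Pressed straight down.
- start (a joint): Travel of the green start button in m: 0 up, 0.006 fully down (about 5 N at the bottom; springs back).
- estop_top (a point): Top centre of the red emergency stop button (44 mm across), 63 mm above the table, on a fixed yellow box 70 x 70 mm and 45 mm high. Not to be pressed.
- estop (a joint): Travel of the red emergency stop in m: 0 up, 0.006 fully down.
- orange_carrier: Another carrier, orange and empty, same size as the blue one, loose, to the right of the nest. Leave alone. Origin: centre of its underside.
- spare_left: Spare connector (30 x 30 mm foot, 46 mm high) standing loose on the table to the left, near the robot. Leave alone. Origin: centre of its underside.
- spare_right: Spare connector, same shape, standing loose on the right. Leave alone. Origin: centre of its underside.
- screwdriver: Screwdriver lying on the table on the right, along its x, about 0.2 m long. Leave alone.
- spray_bottle: Black bottle with red cap, 52 mm across, 140 mm high, standing beyond the nest on the right. Leave alone. Origin: centre of its underside.
- mouse: Black computer mouse, 105 x 62 mm, 38 high, beyond the nest on the left. Leave alone. Origin: centre of its underside.
There are look-alikes about, which are no part of the job. Leave any pink or turquoise look-alike of the blue_carrier alone.

How it is judged:
By the outcome, as a careful person would: the job done as asked, in the order asked, and still so for the second after the job is handed in, with the robot touching nothing.
It also fails if it takes over 51 s, if anything falls off the work surface, if the arm or the gripper's body presses on something with over 40 N, if the wrist force passes 120 N, or if a joint passes its speed limit or range.

### The arm

A 6-joint arm with a two-finger parallel gripper is mounted at the origin on the work surface. World frame = base frame: x ahead of the robot, y to its left, z up, the work surface at z = 0. Lengths are in mm, angles in rad, forces in N, time in s.
With the tool pointing down it reaches from about 275 to 750 mm from the base axis. Payload 10.2 kg.
Tool frame: the origin (TCP) lies midway between the tips of the shut fingers; the grasp point (between the pads) lies grip_depth behind it (grip_depth is the distance from the TCP to the grasp point, in mm); z points along the fingers, y is the line along which they close (so a half turn about z gives the same grasp; the last joint's range is limited). The gripper opens to 85 mm and grips with 20 to 120 N. Pads are 22 mm wide; open, the fingers measure 114 mm over their backs; the gripper's body (76 mm by 85 mm) begins 54 mm behind the grasp point. The pads swing forward as they close: fully open they stand 13 mm farther back than shut.
Start: joints at [0.906, 0.313, 1.498, -0, 1.331, -0.223], TCP at [224.486, 474.592, 231.294] pointing down, gripper open.
Joint ranges: [-2.94, 2.94], [-0.97, 2.17], [0.19, 2.56], [-1.23, 4.37], [0.02, 3.11], [-2.88, 2.88]. Speed limits (rad/s): [2.39, 2.39, 3.01, 3.14, 3.14, 3.14].

### API

Orientations are given as a unit quaternion [w, x, y, z].
In Python, from rig import * gives the robot as it stands.
- The arm moves only by the tool servo_tool, never from a script. Its argument "commands" is a list of rows, each a list of 3 entries, a list of its own where there are three numbers: the gripper command: -1 is fully open, 1 is shut, values between are in proportion, then the shift along the tool's x, y, z in m, then the turn, a rotation vector about the tool's x, y, z in units of 6 degrees (1.0 is 6 degrees). In form: [[grip, [dx, dy, dz], [ax, ay, az]], ...]. A call has 1 to 10 rows; each row shifts and turns the commanded pose from where the row before left it, along the tool's axes as they then stand; what a row does not reach is not made up. A row lasts 1/12 s, in which the tool goes at most 41.7 mm and 7.16 degrees, less where a joint would pass 70% of its speed; a pose out of reach is approached as far as the arm can. A call is refused whole if a number of a shift passes 0.0417 or a number of a turn 1, either way. A call with a gripper value outside its range is refused whole. The fingers move at their own pace and stop on an object; "squeeze" is the grip in N (left out, the last holds). Time passes only in rows, so rows that do not move let the fingers close. It gives the time, the measured TCP pose, the force, the opening and the grip force at its end, in the units of the state.
- sense(): the state, without advancing time (a new reading comes with each control period).
- capture(name): name is "scene" or "top"; returns a dict with "pixels" (400x640x3 uint8, red, green, blue), "z_map" (400x640 float32, mm along the optical axis (not along the pixel's ray), 0 where there is no reading), "fx", "fy", "cx", "cy" (pixels), "distortion" ([k1, k2, p1, p2, k3] as OpenCV has them; the pictures are not rectified), "rvec" (rotation vector, rad) and "tvec" (3), from world to camera coordinates, as OpenCV has them. Camera axes: x right, y down, z forward; pixel columns grow to the right and rows downward; lengths in mm; the calibration is good to about 2 mm. A picture is of the moment at which its call begins.
- finish_job(): hands the job in; it is judged then, once.
The state is a dict: "time_s": time; "joints": joint angles; "dq": joint speeds; "tau": joint torques, N m; "eef_pos": TCP position; "ee_rot": TCP orientation; "force": force on the tool from outside, world axes, zero at the start; "wrist_torque": the same for the moment, N m; "grip_width": opening from 0.0 (shut) to 1.0 (fully open); "grip_force": force on a finger pad.
Only numpy, scipy, OpenCV 4.12 (cv2) and the standard library are available. Lean on these libraries where they do the work, as an engineer would, in place of code of your own. Each camera call takes 0.05 s, during which the arm holds its last target. There are 200 camera calls.

## Working session

There is one attempt and no reset: what is moved stays moved. The work goes in short steps, Python scripts to look and compute and a tool call to move; the robot and the scene stay as the last step left them, time stands still between calls to the robot, and variables do not carry over. Pictures are saved under pics/ and viewed, at most 10 in all, crops included, and the job is handed in when it is done.

Besides the shell and the picture viewer there is one more tool, called after "Emit:" by a JSON object that holds its "api" and its "payload". servo_tool: Moves the arm, as the interface text tells. Its arguments: {"type":"object","properties":{"commands":{"type":"array"},"squeeze":{"type":"number"}},"required":["commands"]}

```bash
mkdir -p pics; cat > h.py <<'E'
from rig import *
import numpy as np, cv2
def shot(n,f=None):
    c=capture(n)
    if f: cv2.imwrite('pics/'+f,c['pixels'][:,:,::-1])
    c['K']=np.array([[c['fx'],0,c['cx']],[0,c['fy'],c['cy']],[0,0,1.]]);c['D']=np.array(c['distortion'],float)
    c['R']=cv2.Rodrigues(np.array(c['rvec'],float))[0];c['t']=np.array(c['tvec'],float).ravel()
    return c
def onz(c,uv,z):
    uv=np.array(uv,float).reshape(-1,1,2)
    r=cv2.undistortPoints(uv,c['K'],c['D']).reshape(-1,2)
    d=np.c_[r,np.ones(len(r))]@c['R']; o=-c['R'].T@c['t']
    return o+d*((z-o[2])/d[:,2])[:,None]
def cloud(c):
    v,u=np.mgrid[0:400,0:640]
    r=cv2.undistortPoints(np.c_[u.ravel(),v.ravel()].astype(float).reshape(-1,1,2),c['K'],c['D']).reshape(-1,2)
    z=c['z_map'].ravel()
    return ((np.c_[r,np.ones(len(r))]*z[:,None]-c['t'])@c['R']).reshape(400,640,3)
E
python3 - <<'E'
from h import *
a=shot('top','top0.png');b=shot('scene','scene0.png')
np.set_printoptions(precision=1,suppress=True)
for c in(a,b): print(-c['R'].T@c['t'],c['fx'],c['R'])
print(sense())
E
```

```text
[ 318.3  -60.2 1165.7] 374.56416471268733 [[ 0.  -1.   0. ]
 [-1.  -0.  -0.2]
 [ 0.2 -0.  -1. ]]
[ 884.7 -679.9  632.8] 372.19727470147035 [[ 0.9  0.5 -0. ]
 [ 0.3 -0.6 -0.8]
 [-0.4  0.7 -0.6]]
{'time_s': 0.1, 'joints': array([ 0.9,  0.3,  1.5,  0. ,  1.3, -0.2]), 'dq': array([ 0., -0., -0., -0., -0., -0.]), 'tau': array([  0. , -41.3, -26. ,  -0. ,   0. ,   0. ]), 'eef_pos': array([224.3, 474.4, 230.8]), 'ee_rot': array([-0. ,  0.2,  1. , -0. ]), 'force': array([-0.2, -0.6, -0.5]), 'wrist_torque': array([-0.,  0.,  0.]), 'grip_force': 0.0, 'grip_width': 1.0038487847352513}
```

View pics/top0.png

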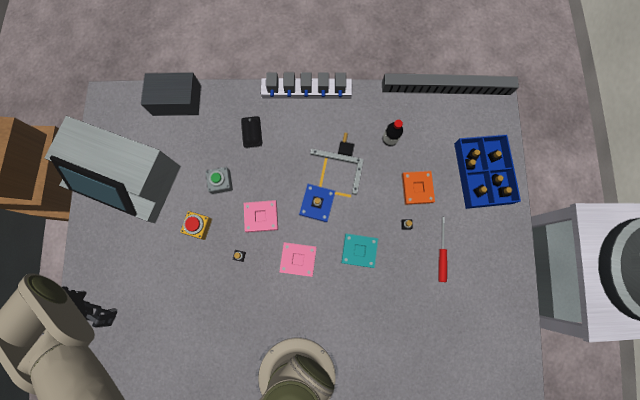

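View pics/scene0.png

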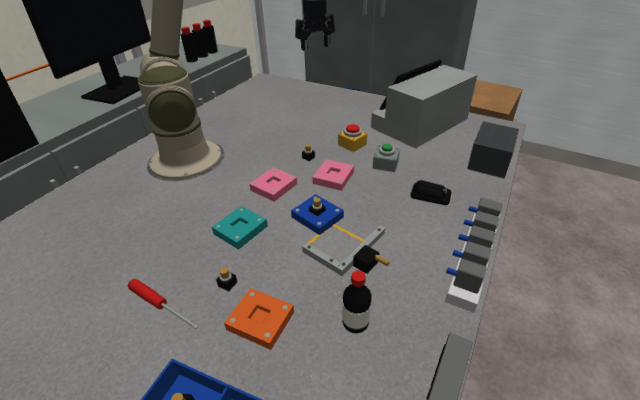

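The top view shows the blue carrier with its connector at (317,202), the L-shaped nest with corner near (360,160), the green button at (216,178) and the red one at (194,224). The look-alikes are pink at (260,216) and (298,260), turquoise at (360,250) and orange at (418,188). The carrier at (317,202) is the one meant: it is the only blue one, and it has a connector in it. The blue tray at (487,172) is a bin. Next is an enlarged crop to confirm.

```bash
python3 - <<'E'
from h import *
c=shot('top'); im=c['pixels'][:,:,::-1]
k=cv2.resize(im[140:240,270:390],None,fx=6,fy=6,interpolation=cv2.INTER_CUBIC);cv2.imwrite('pics/crop.png',k)
np.set_printoptions(precision=1,suppress=True)
P=cloud(c);h=cv2.cvtColor(c['pixels'],cv2.COLOR_RGB2HSV).astype(int)
v,u=np.mgrid[0:400,0:640]
m=(h[...,0]>105)&(h[...,0]<130)&(h[...,1]>120)&(u>290)&(u<345)&(v>175)&(v<230)
print('blue z',np.percentile(P[m][:,2],[5,50,95]))
g=(h[...,0]>45)&(h[...,0]<75)&(h[...,1]>120)&(u>200)&(u<235)&(v>160)&(v<200)
r=((h[...,0]<6)|(h[...,0]>174))&(h[...,1]>150)&(u>175)&(u<212)&(v>205)&(v<245)
for n,q in(('g',g),('r',r)): print(n,q.sum(),P[q].mean(0),onz(c,[u[q].mean(),v[q].mean()],63))
mm=m&(P[...,2]>18)&(P[...,2]<30)
print(mm.sum(),cv2.minAreaRect(P[mm][:,:2].astype(np.float32)),cv2.minAreaRect(np.c_[onz(c,np.c_[u[m],v[m]],24)[:,:2]].astype(np.float32)))
# steel stops: height 12..26 in area, grey
s=(P[...,2]>14)&(P[...,2]<26)&(u>300)&(u<370)&(v>140)&(v<198)&(h[...,1]<60)
print(s.sum()); cv2.imwrite('pics/stopmask.png',(s[140:240,270:390]*255).astype(np.uint8))
E
```

```text
blue z [20.3 25.  28.8]
g 74 [581.5 246.4  82.5] [[586.3 251.9  63. ]]
r 159 [443.9 313.7  68. ] [[444.5 315.4  63. ]]
755 ((518.961181640625, -56.97065734863281), (89.63225555419922, 99.23912048339844), 75.45523834228516) ((517.6104736328125, -56.54906463623047), (89.61370086669922, 101.23194122314453), 75.33153533935547)
450
```

View pics/crop.png

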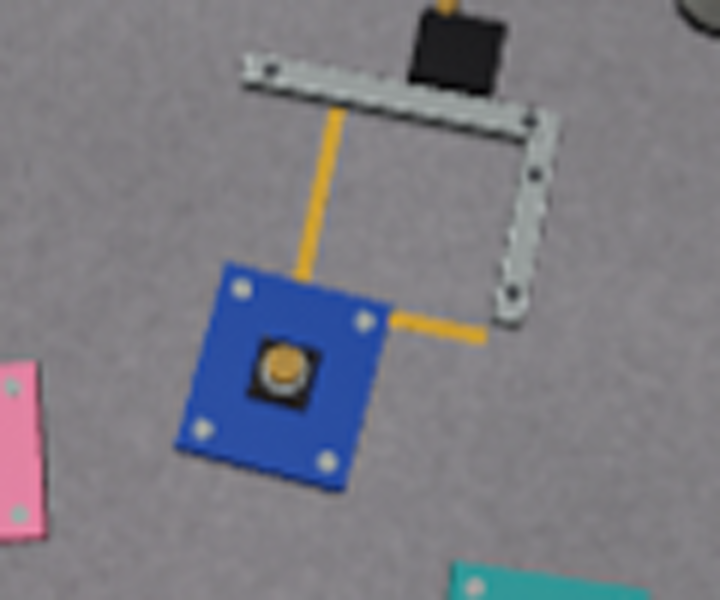

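The crop confirms it: the blue carrier at crop (285,375) has four silver screws and a connector, and it lies just off the nest's open corner. Next I fit the nest's L and cross-check the start button with both cameras.

```bash
python3 - <<'E'
from h import *
from scipy.optimize import minimize
np.set_printoptions(precision=4,suppress=True)
c=shot('top'); s=shot('scene')
def proj(c,X): return cv2.projectPoints(np.array(X,float),np.array(c['rvec'],float),np.array(c['tvec'],float),c['K'],c['D'])[0].reshape(-1,2)
def tw(p,L,z): 
    a=p[2];R=np.array([[np.cos(a),-np.sin(a)],[np.sin(a),np.cos(a)]]);q=np.array(L)@R.T+p[:2];return np.c_[q,np.full(len(q),z)]
Ls=[[50,-61],[66,-61],[66,110],[50,110]],[[-50,-45],[-50,-61],[50,-61],[50,-45]]
def score(p,c,g):
    F=np.zeros(g.shape,np.uint8);
    for L in Ls: cv2.fillConvexPoly(F,np.round(proj(c,tw(p,L,20))*4*16).astype(np.int32),255,shift=4)
    F=F>0
    D=cv2.dilate(F.astype(np.uint8),np.ones((13,13)))>0
    return -(g[F].mean()-g[D&~F].mean())
def big(c): return cv2.resize(cv2.cvtColor(c['pixels'],cv2.COLOR_RGB2GRAY).astype(np.float32),(2560,1600),interpolation=cv2.INTER_LINEAR)
e=onz(c,[[270+245/6,140+85/6],[270+525/6,140+132/6],[270+527/6,140+140/6],[270+497/6,140+310/6]],20);print(e)
d=e[0]-e[1];a=np.arctan2(-d[0],d[1]);p0=e[1][:2]+np.array([[np.cos(a),-np.sin(a)],[np.sin(a),np.cos(a)]])@[-50,45]
for cc in(c,s):
    g=big(cc);best=min((minimize(score,np.r_[p0,a]+np.array(o),args=(cc,g),method='Nelder-Mead',options=dict(initial_simplex=np.r_[p0,a]+np.array(o)+np.array([[0,0,0],[5,0,0],[0,5,0],[0,0,.04]]))) for o in([0,0,0],[4,4,.02],[-4,-4,-.02])),key=lambda r:r.fun)
    print('nest',best.x,best.fun)
k1=cv2.resize(c['pixels'][155:245,175:240,::-1],None,fx=6,fy=6,interpolation=cv2.INTER_CUBIC)
k2=cv2.resize(s['pixels'][115:175,330:405,::-1],None,fx=5,fy=5,interpolation=cv2.INTER_CUBIC)
o=np.zeros((540,k1.shape[1]+k2.shape[1],3),np.uint8);o[:k1.shape[0],:k1.shape[1]]=k1;o[:k2.shape[0],k1.shape[1]:]=k2
cv2.imwrite('pics/btn.png',o)
q=sense();w=q['ee_rot'];from scipy.spatial.transform import Rotation as Ro
print(w,q['joints'],Ro.from_quat(np.r_[w[1:],w[0]]).as_matrix())
import rig;print([n for n in dir(rig) if 'grip' in n.lower() or 'depth' in n.lower()], getattr(rig,'grip_depth',None))
E
```

```text
[[ 674.0703  -36.4453   20.    ]
 [ 649.0042 -185.003    20.    ]
 [ 644.6123 -185.9873   20.    ]
 [ 552.6566 -168.7527   20.    ]]
nest [ 607.4729 -132.3745   -0.1962] -35.828582763671875
nest [ 608.0939 -132.6295   -0.2037] -32.248382568359375
[-0.0001  0.2191  0.9757 -0.0003] [ 0.9056  0.3132  1.498  -0.      1.331  -0.2234] [[-0.904   0.4276 -0.0004]
 [ 0.4276  0.904  -0.0005]
 [ 0.0001 -0.0006 -1.    ]]
['grip_depth'] 18.700000000000003
```

View pics/btn.png

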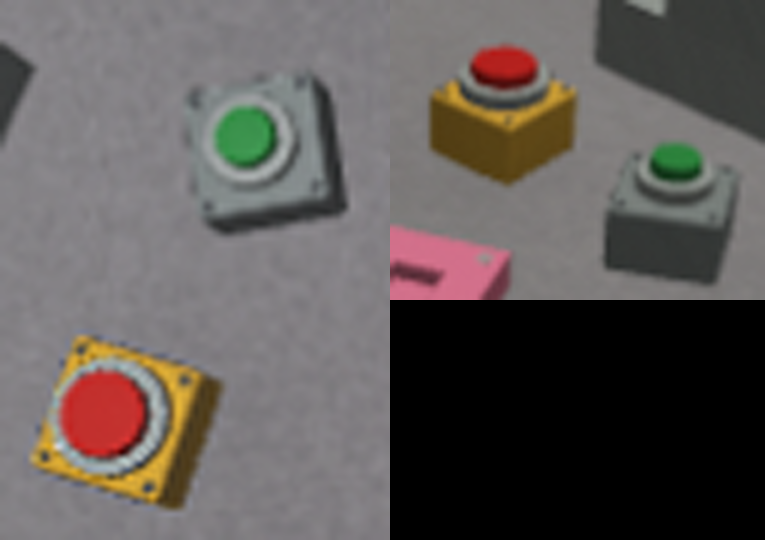

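The button crop shows the green button centred at (246,135), on the grey box, and the red one at (104,414), on the yellow box. The nest is at about (608,-132.5) with yaw -0.20, and the carrier is at about (518,-57) with yaw -0.256. I'll turn the tool to the nest's axes and travel behind the carrier's -x face.

Emit:
{"api": "servo_tool", "payload": {"commands": [[-0.2,[0,0,0],[0,0,-0.77]],[-0.2,[0,0,0],[0,0,-0.77]],[-0.2,[0,0,0],[0,0,-0.76]],[-0.2,[-0.0197,-0.0289,0],[0,0,0]],[-0.2,[-0.0197,-0.0289,0],[0,0,0]],[-0.2,[-0.0197,-0.0289,0],[0,0,0]],[-0.2,[-0.0197,-0.0289,0],[0,0,0]],[-0.2,[-0.0197,-0.0289,0],[0,0,0]],[-0.2,[-0.0197,-0.0289,0],[0,0,0]],[-0.2,[-0.0197,-0.0289,0],[0,0,0]]]}}

```text
time_s: 1.08
eef_pos: [319.4, 247.3, 231.4]
ee_rot: [0.0, 0.1, 0.995, 0.0]
force: [1.2, -0.3, 0.4]
grip_width: 0.604
grip_force: 0.0
```

Emit:
{"api": "servo_tool", "payload": {"commands": [[-0.2,[-0.0197,-0.0289,0],[0,0,0]],[-0.2,[-0.0197,-0.0289,0],[0,0,0]],[-0.2,[-0.0197,-0.0289,0],[0,0,0]],[-0.2,[-0.0197,-0.0289,0],[0,0,0]],[-0.2,[-0.0197,-0.0289,0],[0,0,0]],[-0.2,[-0.0197,-0.0289,0],[0,0,0]],[-0.2,[-0.0197,-0.0289,0],[0,0,0]],[-0.2,[-0.0197,-0.0289,0],[0,0,0]],[-0.2,[-0.0197,-0.0289,0],[0,0,0]],[-0.2,[0,0,0],[0,0,0]]]}}

```text
time_s: 1.92
eef_pos: [442.6, -45.9, 231.0]
ee_rot: [0.0, 0.102, 0.995, -0.001]
force: [-0.4, 0.9, -1.1]
grip_width: 0.603
grip_force: 0.0
```

```bash
cat >> h.py <<'E'
from scipy.spatial.transform import Rotation as Ro
NX,NY,NA=607.8,-132.5,-0.2
def st():
    q=sense();w=q['ee_rot'];R=Ro.from_quat(np.r_[w[1:],w[0]]).as_matrix()
    d=q['eef_pos'][:2]-[NX,NY];n=np.array([[np.cos(NA),np.sin(NA)],[-np.sin(NA),np.cos(NA)]])@d
    f=np.array([[np.cos(NA),np.sin(NA)],[-np.sin(NA),np.cos(NA)]])@q['force'][:2]
    print('t',q['time_s'],'world',q['eef_pos'],'nest',n,'yaw y',np.arctan2(R[1,1],R[0,1]),'tilt',R[:,2],'F nest',f,q['force'][2],'grip',q['grip_width'])
    return q,R
def carrier(c):
    h=cv2.cvtColor(c['pixels'],cv2.COLOR_RGB2HSV).astype(int);v,u=np.mgrid[0:400,0:640]
    m=(h[...,0]>105)&(h[...,0]<130)&(h[...,1]>120)&(u>290)&(u<375)&(v>140)&(v<230)
    return cv2.minAreaRect(onz(c,np.c_[u[m],v[m]],24)[:,:2].astype(np.float32))
E
python3 - <<'E'
from h import *
np.set_printoptions(precision=3,suppress=True)
st();c=shot('top');s=shot('scene')
# triangulate start top
def ray(c,uv): 
    a=onz(c,uv,0)[0];b=onz(c,uv,100)[0];return a,b-a
print(onz(c,[215.6,177.1],63),onz(s,[386.8,146],63), onz(c,[192,223.7],63))
print(carrier(c))
E
```

```text
t 1.9167 world [442.553 -45.905 230.995] nest [-179.157   52.04 ] yaw y 1.3654620385771672 tilt [ 0.    -0.001 -1.   ] F nest [-0.583  0.815] -1.0867282424623643 grip 0.6025755086310188
[[587.078 251.953  63.   ]] [[585.587 253.938  63.   ]] [[444.216 314.762  63.   ]]Traceback (most recent call last):
  File "<stdin>", line 8, in <module>
  File "h.py", line 30, in carrier
    return cv2.minAreaRect(onz(c,np.c_[u[m],v[m]],24)[:,:2].astype(np.float32))
                           ~~~^^^^^^^^^^^^^^^^^^^^^^^
  File "h.py", line 11, in onz
    r=cv2.undistortPoints(uv,c['K'],c['D']).reshape(-1,2)
      ~~~~~~~~~~~~~~~~~~~^^^^^^^^^^^^^^^^^^
cv2.error: OpenCV(4.12.0) /io/opencv/modules/calib3d/src/undistort.dispatch.cpp:347: error: (-215:Assertion failed) CV_IS_MAT(_src) && CV_IS_MAT(_dst) && (_src->rows == 1 || _src->cols == 1) && (_dst->rows == 1 || _dst->cols == 1) && _src->cols + _src->rows - 1 == _dst->rows + _dst->cols - 1 && (CV_MAT_TYPE(_src->type) == CV_32FC2 || CV_MAT_TYPE(_src->type) == CV_64FC2) && (CV_MAT_TYPE(_dst->type) == CV_32FC2 || CV_MAT_TYPE(_dst->type) == CV_64FC2) in function 'cvUndistortPointsInternal'
```

Emit:
{"api": "servo_tool", "payload": {"commands": [[-0.2,[0,0.004,0.037],[0,0,0]],[-0.2,[0,0,0.037],[0,0,0]],[-0.2,[0,0,0.037],[0,0,0]],[-0.2,[0,0,0.037],[0,0,0]],[-0.2,[0,0,0.037],[0,0,0]],[-0.2,[0,0,0.03],[0,0,0]],[-0.2,[0,0,0.01],[0,0,0]],[-0.2,[0,0,0],[0,0,0]]]}}

```text
time_s: 2.68
eef_pos: [440.1, -35.9, 4.3]
ee_rot: [-0.002, 0.1, 0.995, 0.001]
force: [0.4, -0.3, 0.7]
grip_width: 0.6
grip_force: 0.0
```

```bash
python3 - <<'E'
from h import *
np.set_printoptions(precision=3,suppress=True)
st();s=shot('scene')
k=cv2.resize(s['pixels'][120:290,220:420,::-1],None,fx=3.5,fy=3.5,interpolation=cv2.INTER_CUBIC);cv2.imwrite('pics/down.png',k)
E
```

```text
t 2.6833 world [440.118 -35.946   4.324] nest [-183.522   61.316] yaw y 1.3712262079179005 tilt [-0.005  0.002 -1.   ] F nest [ 0.44  -0.208] 0.6511649671074602 grip 0.5995099991786643
```

View pics/down.png

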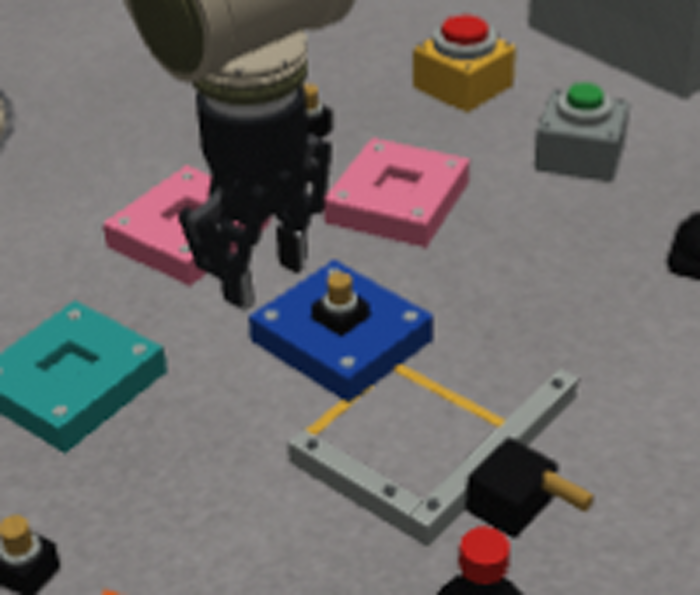

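The fingers are down behind the carrier's -x face, with clear space to its right and left. I start the push.

Emit:
{"api": "servo_tool", "payload": {"commands": [[-0.2,[-0.003,-0.004,0],[0,0,0]],[-0.2,[-0.004,0,0],[0,0,0]],[-0.2,[-0.004,0,0],[0,0,0]],[-0.2,[-0.004,0,0],[0,0,0]],[-0.2,[-0.004,0,0],[0,0,0]],[-0.2,[-0.004,0,0],[0,0,0]],[-0.2,[-0.004,0,0],[0,0,0]],[-0.2,[-0.004,0,0],[0,0,0]],[-0.2,[0,0,0],[0,0,0]]]}}

```text
time_s: 3.48
eef_pos: [471.4, -47.4, 6.4]
ee_rot: [-0.001, 0.1, 0.995, 0.0]
force: [-3.2, 0.9, 2.7]
grip_width: 0.603
grip_force: 1.5
```

```bash
python3 - <<'E'
from h import *
np.set_printoptions(precision=3,suppress=True)
st()
E
```

```text
t 3.4833 world [471.357 -47.445   6.385] nest [-150.621   56.252] yaw y 1.3700733880812892 tilt [-0.001  0.    -1.   ] F nest [-3.288  0.28 ] 2.717097566498342 grip 0.6034158807829355
```

Emit:
{"api": "servo_tool", "payload": {"commands": [[-0.2,[-0.005,0,0],[0,0,0]],[-0.2,[-0.006,0,0],[0,0,0]],[-0.2,[-0.006,0,0],[0,0,0]],[-0.2,[-0.006,0,0],[0,0,0]],[-0.2,[-0.006,0,0],[0,0,0]],[-0.2,[-0.006,0,0],[0,0,0]],[-0.2,[-0.006,0,0],[0,0,0]],[-0.2,[-0.006,0,0],[0,0,0]],[-0.2,[-0.005,0,0],[0,0,0]],[-0.2,[-0.003,0,0],[0,0,0]]]}}

```text
time_s: 4.32
eef_pos: [525.1, -58.4, 6.2]
ee_rot: [-0.001, 0.1, 0.995, 0.0]
force: [-6.6, 0.8, 3.9]
grip_width: 0.598
grip_force: 3.3
```

```bash
python3 - <<'E'
from h import *
np.set_printoptions(precision=3,suppress=True)
st();s=shot('scene');c=shot('top')
k=cv2.resize(s['pixels'][150:270,260:420,::-1],None,fx=4.5,fy=4.5,interpolation=cv2.INTER_CUBIC);cv2.imwrite('pics/p1.png',k)
E
```

```text
t 4.3167 world [525.146 -58.414   6.21 ] nest [-95.725  56.188] yaw y 1.3699884554818957 tilt [-0.002  0.    -1.   ] F nest [-6.582 -0.538] 3.8835905369896357 grip 0.5982854049221247
```

View pics/p1.png

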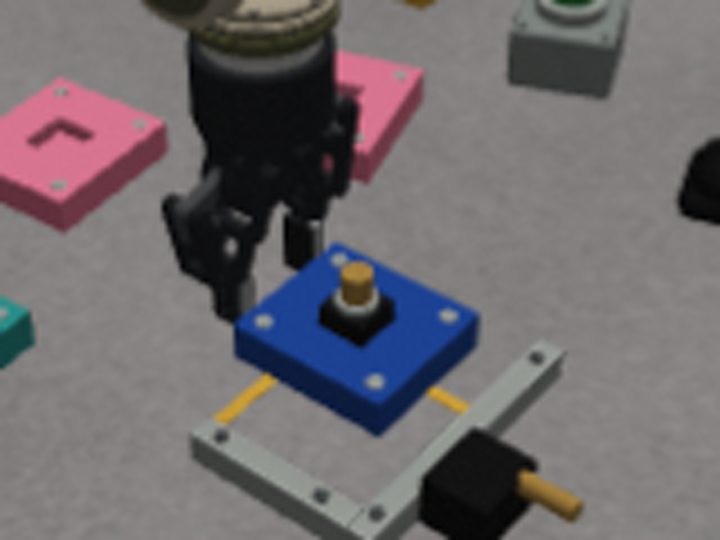

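The carrier is flat against both fingers, square to the nest, with about 35 mm left to the back stop. I continue.

Emit:
{"api": "servo_tool", "payload": {"commands": [[-0.2,[-0.005,0,0],[0,0,0]],[-0.2,[-0.006,0,0],[0,0,0]],[-0.2,[-0.006,0,0],[0,0,0]],[-0.2,[-0.005,0,0],[0,0,0]],[-0.2,[-0.004,0,0],[0,0,0]],[-0.2,[-0.003,0,0],[0,0,0]],[-0.2,[0,0,0],[0,0,0]]]}}

```text
time_s: 5.0
eef_pos: [554.5, -64.6, 6.3]
ee_rot: [0.001, 0.1, 0.995, -0.0]
force: [-0.3, 0.4, -0.7]
grip_width: 0.602
grip_force: 0.2
```

Emit:
{"api": "servo_tool", "payload": {"commands": [[-0.2,[-0.001,0,0],[0,0,0]],[-0.2,[-0.001,0,0],[0,0,0]],[-0.2,[0,0,0],[0,0,0]]]}}

```text
time_s: 5.25
eef_pos: [555.4, -64.7, 6.3]
ee_rot: [-0.0, 0.1, 0.995, 0.0]
force: [-4.0, 0.7, 1.3]
grip_width: 0.6
grip_force: 2.3
```

```bash
python3 - <<'E'
from h import *
np.set_printoptions(precision=3,suppress=True)
st()
E
```

```text
t 5.25 world [555.426 -64.714   6.326] nest [-64.797  56.029] yaw y 1.3699302677387766 tilt [-0.001  0.    -1.   ] F nest [-4.013 -0.097] 1.2645874990358426 grip 0.6001807709368602
```

Emit:
{"api": "servo_tool", "payload": {"commands": [[-0.2,[-0.001,0,0],[0,0,0]],[-0.2,[-0.001,0,0],[0,0,0]],[-0.2,[0,0,0],[0,0,0]]]}}

```text
time_s: 5.5
eef_pos: [557.5, -65.1, 6.4]
ee_rot: [-0.0, 0.1, 0.995, 0.0]
force: [-4.6, 0.3, 2.0]
grip_width: 0.602
grip_force: 2.2
```

Emit:
{"api": "servo_tool", "payload": {"commands": [[-0.2,[-0.001,0,0],[0,0,0]],[-0.2,[-0.001,0,0],[0,0,0]],[-0.2,[0,0,0],[0,0,0]]]}}

```text
time_s: 5.75
eef_pos: [558.2, -65.2, 6.3]
ee_rot: [-0.002, 0.1, 0.995, 0.0]
force: [-12.2, 2.0, 8.2]
grip_width: 0.601
grip_force: 5.8
```

Contact with the back stop (12 N). I back off, lift, move over to the carrier's +y side and turn the tool 90°.

Emit:
{"api": "servo_tool", "payload": {"commands": [[-0.2,[0.012,0,0],[0,0,0]],[-0.2,[0.004,0,0],[0,0,0]],[-0.2,[0,0,-0.03],[0,0,0]],[-0.2,[0,0,-0.035],[0,0,0]],[-0.2,[0,0,-0.035],[0,0,0]],[-0.2,[-0.026,0.026,0],[0,0,0]],[-0.2,[-0.026,0.027,0],[0,0,0]],[-0.2,[-0.026,0.027,0],[0,0,0]],[-0.2,[0,0,0],[0,0,1]],[-0.2,[0,0,0],[0,0,1]]]}}

```text
time_s: 6.58
eef_pos: [637.8, 1.7, 105.9]
ee_rot: [0.001, 0.205, 0.979, 0.0]
force: [-0.5, -0.8, 0.7]
grip_width: 0.601
grip_force: 0.0
```

Emit:
{"api": "servo_tool", "payload": {"commands": [[-0.2,[0,0,0],[0,0,1]],[-0.2,[0,0,0],[0,0,1]],[-0.2,[0,0,0],[0,0,1]],[-0.2,[0,0,0],[0,0,1]],[-0.2,[0,0,0],[0,0,1]],[-0.2,[0,0,0],[0,0,1]],[-0.2,[0,0,0],[0,0,1]],[-0.2,[0,0,0],[0,0,1]],[-0.2,[0,0,0],[0,0,1]],[-0.2,[0,0,0],[0,0,1]]]}}

```text
time_s: 7.42
eef_pos: [637.0, 0.3, 106.6]
ee_rot: [0.001, 0.668, 0.744, 0.001]
force: [-0.3, 0.1, 0.5]
grip_width: 0.602
grip_force: 0.0
```

Emit:
{"api": "servo_tool", "payload": {"commands": [[-0.2,[0,0,0],[0,0,1]],[-0.2,[0,0,0],[0,0,1]],[-0.2,[0,0,0],[0,0,1]],[-0.2,[0,0,0],[0,0,0]]]}}

```text
time_s: 7.75
eef_pos: [636.9, 0.3, 106.6]
ee_rot: [0.001, 0.776, 0.631, 0.001]
force: [0.7, -0.1, 0.1]
grip_width: 0.595
grip_force: 0.0
```

```bash
python3 - <<'E'
from h import *
np.set_printoptions(precision=3,suppress=True)
st();s=shot('scene');c=shot('top')
a=cv2.resize(s['pixels'][170:280,280:400,::-1],None,fx=3.3,fy=3.3,interpolation=cv2.INTER_CUBIC)
b=cv2.resize(c['pixels'][130:230,270:390,::-1],None,fx=3.3,fy=3.3,interpolation=cv2.INTER_CUBIC)
o=np.zeros((a.shape[0],a.shape[1]+b.shape[1],3),np.uint8);o[:,:a.shape[1]]=a;o[:b.shape[0],a.shape[1]:]=b
cv2.imwrite('pics/p2.png',o)
E
```

```text
t 7.75 world [636.893   0.337 106.558] nest [  2.122 135.969] yaw y -0.20473703302483415 tilt [ 0.002 -0.    -1.   ] F nest [0.737 0.092] 0.1005356090643939 grip 0.5946833595604128
```

View pics/p2.png

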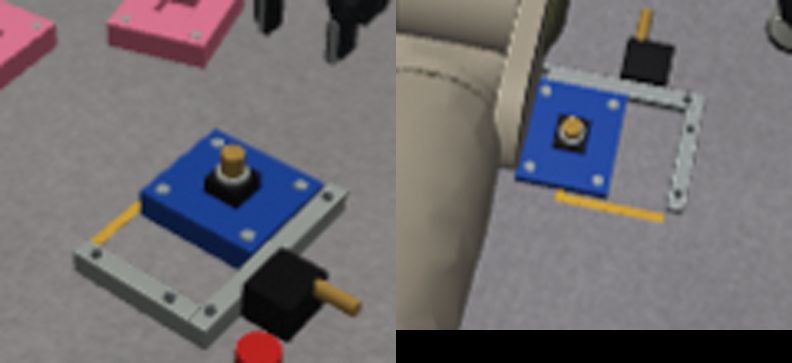

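The carrier lies flat against the back stop, about 56 mm short of the side stop; the fingers are clear on its +y side. I descend and push -y.

Emit:
{"api": "servo_tool", "payload": {"commands": [[-0.2,[0,-0.004,0.03],[0,0,0]],[-0.2,[0,0,0.035],[0,0,0]],[-0.2,[0,0,0.027],[0,0,0]],[-0.2,[0,0,0.008],[0,0,0]],[-0.2,[0,0,0],[0,0,0]],[-0.2,[-0.005,0,0],[0,0,0]],[-0.2,[-0.005,0,0],[0,0,0]],[-0.2,[-0.004,0,0],[0,0,0]],[-0.2,[-0.004,0,0],[0,0,0]],[-0.2,[-0.004,0,0],[0,0,0]]]}}

```text
time_s: 8.68
eef_pos: [628.4, -20.9, 7.3]
ee_rot: [0.001, 0.775, 0.633, 0.001]
force: [2.3, 5.6, 2.6]
grip_width: 0.598
grip_force: 3.1
```

```bash
python3 - <<'E'
from h import *
np.set_printoptions(precision=3,suppress=True)
st()
E
```

```text
t 8.6833 world [628.4   -20.931   7.287] nest [ -1.976 113.437] yaw y -0.20110135769817378 tilt [ 0.002 -0.    -1.   ] F nest [1.099 5.947] 2.6272276179195266 grip 0.5977067419192055
```

Emit:
{"api": "servo_tool", "payload": {"commands": [[-0.2,[-0.005,0,0],[0,0,0]],[-0.2,[-0.006,0,0],[0,0,0]],[-0.2,[-0.006,0,0],[0,0,0]],[-0.2,[-0.006,0,0],[0,0,0]],[-0.2,[-0.006,0,0],[0,0,0]],[-0.2,[-0.006,0,0],[0,0,0]],[-0.2,[-0.006,0,0],[0,0,0]],[-0.2,[-0.005,0,0],[0,0,0]],[-0.2,[-0.003,0,0],[0,0,0]],[-0.2,[0,0,0],[0,0,0]]]}}

```text
time_s: 9.52
eef_pos: [618.7, -68.5, 7.2]
ee_rot: [0.0, 0.775, 0.633, 0.001]
force: [1.1, 2.9, 1.6]
grip_width: 0.599
grip_force: 1.1
```

Emit:
{"api": "servo_tool", "payload": {"commands": [[-0.2,[-0.001,0,0],[0,0,0]],[-0.2,[-0.001,0,0],[0,0,0]],[-0.2,[-0.001,0,0],[0,0,0]],[-0.2,[0,0,0],[0,0,0]]]}}

```text
time_s: 9.85
eef_pos: [618.2, -70.7, 7.2]
ee_rot: [0.0, 0.774, 0.633, 0.001]
force: [0.8, 5.7, 4.4]
grip_width: 0.601
grip_force: 3.0
```

```bash
python3 - <<'E'
from h import *
np.set_printoptions(precision=3,suppress=True)
st()
E
```

```text
t 9.85 world [618.204 -70.651   7.153] nest [-2.091 62.683] yaw y -0.20078403294332994 tilt [ 0.002  0.001 -1.   ] F nest [-0.371  5.7  ] 4.38404974266424 grip 0.60056664402898
```

Emit:
{"api": "servo_tool", "payload": {"commands": [[-0.2,[-0.001,0,0],[0,0,0]],[-0.2,[-0.001,0,0],[0,0,0]],[-0.2,[-0.001,0,0],[0,0,0]],[-0.2,[0,0,0],[0,0,0]]]}}

```text
time_s: 10.18
eef_pos: [617.6, -73.5, 7.1]
ee_rot: [0.0, 0.774, 0.633, 0.001]
force: [1.1, 6.1, 4.3]
grip_width: 0.599
grip_force: 3.1
```

Emit:
{"api": "servo_tool", "payload": {"commands": [[-0.2,[-0.001,0,0],[0,0,0]],[-0.2,[-0.001,0,0],[0,0,0]],[-0.2,[0,0,0],[0,0,0]]]}}

```text
time_s: 10.43
eef_pos: [617.2, -75.5, 7.1]
ee_rot: [0.0, 0.774, 0.633, 0.001]
force: [0.8, 6.9, 4.4]
grip_width: 0.599
grip_force: 3.1
```

Emit:
{"api": "servo_tool", "payload": {"commands": [[-0.2,[-0.001,0,0],[0,0,0]],[-0.2,[-0.001,0,0],[0,0,0]],[-0.2,[0,0,0],[0,0,0]]]}}

```text
time_s: 10.68
eef_pos: [617.0, -76.3, 7.2]
ee_rot: [-0.0, 0.774, 0.633, 0.002]
force: [2.4, 11.3, 5.0]
grip_width: 0.597
grip_force: 6.3
```

```bash
python3 - <<'E'
from h import *
np.set_printoptions(precision=3,suppress=True)
st()
E
```

```text
t 10.6833 world [617.016 -76.274   7.152] nest [-2.138 56.936] yaw y -0.2006776958421089 tilt [ 0.002  0.003 -1.   ] F nest [ 0.079 11.564] 4.995398369144431 grip 0.5971804477053668
```

Side stop contact at the expected spot. I press a little more to seat it, back off, lift and return to the -x side for a final press.

Emit:
{"api": "servo_tool", "payload": {"commands": [[-0.2,[-0.001,0,0],[0,0,0]],[-0.2,[-0.001,0,0],[0,0,0]],[-0.2,[0,0,0],[0,0,0]]]}}

```text
time_s: 10.93
eef_pos: [617.0, -76.4, 7.1]
ee_rot: [-0.001, 0.774, 0.633, 0.003]
force: [5.1, 21.9, 5.0]
grip_width: 0.602
grip_force: 11.3
```

Emit:
{"api": "servo_tool", "payload": {"commands": [[-0.2,[0.005,0,0],[0,0,0]],[-0.2,[0.012,0,0],[0,0,0]],[-0.2,[0.004,0,-0.02],[0,0,0]],[-0.2,[0,0,-0.035],[0,0,0]],[-0.2,[0,0,-0.035],[0,0,0]],[-0.2,[0,0,-0.015],[0,0,0]],[-0.2,[-0.026,-0.026,0],[0,0,0]],[-0.2,[-0.026,-0.026,0],[0,0,0]],[-0.2,[-0.025,-0.026,0],[0,0,0]],[-0.2,[0,0,0],[0,0,-1]]]}}

```text
time_s: 11.77
eef_pos: [524.1, -121.2, 111.0]
ee_rot: [-0.001, 0.741, 0.671, -0.001]
force: [0.7, 0.0, 0.8]
grip_width: 0.601
grip_force: 0.0
```

Emit:
{"api": "servo_tool", "payload": {"commands": [[-0.2,[0,0,0],[0,0,-1]],[-0.2,[0,0,0],[0,0,-1]],[-0.2,[0,0,0],[0,0,-1]],[-0.2,[0,0,0],[0,0,-1]],[-0.2,[0,0,0],[0,0,-1]],[-0.2,[0,0,0],[0,0,-1]],[-0.2,[0,0,0],[0,0,-1]],[-0.2,[0,0,0],[0,0,-1]],[-0.2,[0,0,0],[0,0,-1]],[-0.2,[0,0,0],[0,0,-1]]]}}

```text
time_s: 12.6
eef_pos: [528.2, -119.3, 111.3]
ee_rot: [-0.0, 0.302, 0.953, -0.0]
force: [0.1, -1.0, -0.1]
grip_width: 0.6
grip_force: 0.0
```

Emit:
{"api": "servo_tool", "payload": {"commands": [[-0.2,[0,0,0],[0,0,-1]],[-0.2,[0,0,0],[0,0,-1]],[-0.2,[0,0,0],[0,0,-1]],[-0.2,[0,0,0],[0,0,-1]],[-0.2,[0,0,0],[0,0,0]]]}}

```text
time_s: 13.02
eef_pos: [528.2, -119.3, 111.3]
ee_rot: [-0.0, 0.098, 0.995, -0.0]
force: [0.4, -0.3, -0.3]
grip_width: 0.6
grip_force: 0.0
```

```bash
python3 - <<'E'
from h import *
np.set_printoptions(precision=3,suppress=True)
st()
c=shot('top');s=shot('scene')
a=cv2.resize(s['pixels'][180:280,290:390,::-1],None,fx=4,fy=4,interpolation=cv2.INTER_CUBIC)
b=cv2.resize(c['pixels'][130:230,290:390,::-1],None,fx=4,fy=4,interpolation=cv2.INTER_CUBIC)
cv2.imwrite('pics/p3.png',np.hstack([a,b]))
E
```

```text
t 13.0167 world [ 528.193 -119.286  111.268] nest [-80.646  -2.865] yaw y 1.3735442038502899 tilt [-0. -0. -1.] F nest [ 0.462 -0.164] -0.25840567203792086 grip 0.6004759967507576
```

View pics/p3.png

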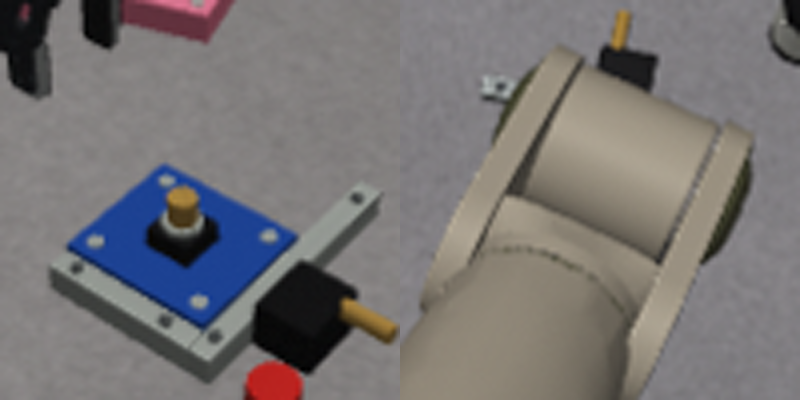

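The scene view shows the carrier against both stops with the connector standing. I finish with a gentle press along x.

Emit:
{"api": "servo_tool", "payload": {"commands": [[-0.2,[0,0.006,0.03],[0,0,0]],[-0.2,[0,0,0.035],[0,0,0]],[-0.2,[0,0,0.03],[0,0,0]],[-0.2,[0,0,0.009],[0,0,0]],[-0.2,[0,0,0],[0,0,0]],[-0.2,[-0.005,0,0],[0,0,0]],[-0.2,[-0.005,0,0],[0,0,0]],[-0.2,[-0.004,0,0],[0,0,0]],[-0.2,[-0.002,0,0],[0,0,0]],[-0.2,[0,0,0],[0,0,0]]]}}

```text
time_s: 13.95
eef_pos: [546.0, -117.0, 8.2]
ee_rot: [0.001, 0.1, 0.995, -0.0]
force: [0.2, -0.5, 0.2]
grip_width: 0.601
grip_force: 0.0
```

```bash
python3 - <<'E'
from h import *
np.set_printoptions(precision=3,suppress=True)
st()
E
```

```text
t 13.95 world [ 546.027 -116.995    8.152] nest [-63.622   2.924] yaw y 1.36977731525692 tilt [ 0.002 -0.001 -1.   ] F nest [ 0.286 -0.445] 0.24070869415065632 grip 0.6006582300410056
```

Emit:
{"api": "servo_tool", "payload": {"commands": [[-0.2,[-0.001,0,0],[0,0,0]],[-0.2,[-0.001,0,0],[0,0,0]],[-0.2,[0,0,0],[0,0,0]]]}}

```text
time_s: 14.2
eef_pos: [547.2, -117.1, 7.4]
ee_rot: [0.0, 0.1, 0.995, -0.0]
force: [0.1, 0.1, -0.2]
grip_width: 0.599
grip_force: 0.0
```

Emit:
{"api": "servo_tool", "payload": {"commands": [[-0.2,[-0.001,0,0],[0,0,0]],[-0.2,[-0.0007,0,0],[0,0,0]],[-0.2,[0,0,0],[0,0,0]]]}}

```text
time_s: 14.45
eef_pos: [547.6, -117.1, 7.2]
ee_rot: [-0.002, 0.1, 0.995, 0.0]
force: [-7.0, -0.2, 5.4]
grip_width: 0.6
grip_force: 3.5
```

```bash
python3 - <<'E'
from h import *
np.set_printoptions(precision=3,suppress=True)
st()
E
```

```text
t 14.45 world [ 547.588 -117.137    7.233] nest [-62.064   3.094] yaw y 1.3701875984055445 tilt [-0.003  0.001 -1.   ] F nest [-6.823 -1.636] 5.405974093596015 grip 0.5995437884564995
```

The press meets solid contact at the same position as before, so the carrier was already home. One more small nudge, then I retreat, shut the fingers and travel to the start button.

Emit:
{"api": "servo_tool", "payload": {"commands": [[-0.2,[-0.0008,0,0],[0,0,0]],[-0.2,[0,0,0],[0,0,0]]]}}

```text
time_s: 14.62
eef_pos: [547.7, -117.1, 7.2]
ee_rot: [-0.003, 0.1, 0.995, 0.0]
force: [-10.5, 1.3, 8.2]
grip_width: 0.602
grip_force: 5.4
```

Emit:
{"api": "servo_tool", "payload": {"commands": [[-0.2,[0.005,0,0],[0,0,0]],[-0.2,[0.012,0,0],[0,0,0]],[-0.2,[0,0,-0.03],[0,0,0]],[-0.2,[0,0,-0.035],[0,0,0]],[-0.2,[0,0,-0.035],[0,0,0]],[-0.2,[0,0,-0.025],[0,0,0]],[1,[0.002,0.03,0],[0,0,0]],[1,[0.002,0.037,0],[0,0,0]],[1,[0.002,0.037,0],[0,0,0]],[1,[0.002,0.037,0],[0,0,0]]]}}

```text
time_s: 15.45
eef_pos: [553.2, 27.0, 132.5]
ee_rot: [0.0, 0.101, 0.995, 0.0]
force: [0.2, -0.7, 0.3]
grip_width: 0.035
grip_force: 0.0
```

Emit:
{"api": "servo_tool", "payload": {"commands": [[1,[0.002,0.037,0],[0,0,0]],[1,[0.002,0.037,0],[0,0,0]],[1,[0.002,0.037,0],[0,0,0]],[1,[0.002,0.037,0],[0,0,0]],[1,[0.002,0.037,0],[0,0,0]],[1,[0.002,0.03,0],[0,0,0]],[1,[0,0.01,0],[0,0,0]],[1,[0,0,0],[0,0,0]],[1,[0,0,0],[0,0,0]]]}}

```text
time_s: 16.2
eef_pos: [586.2, 247.8, 132.0]
ee_rot: [-0.0, 0.1, 0.995, -0.0]
force: [-0.0, -0.3, 0.3]
grip_width: 0.001
grip_force: 0.0
```

```bash
python3 - <<'E'
from h import *
np.set_printoptions(precision=3,suppress=True)
q,R=st();d=np.array([586.5,252.8,63])-q['eef_pos'];print('tool delta to button',R.T@d)
c=shot('top');r=carrier(c);print(r);a=NA
rr=np.array([[np.cos(a),np.sin(a)],[-np.sin(a),np.cos(a)]])@(np.array(r[0])-[NX,NY]);print('carrier in nest',rr)
s=shot('scene')
a=cv2.resize(s['pixels'][100:200,320:420,::-1],None,fx=4,fy=4,interpolation=cv2.INTER_CUBIC)
b=cv2.resize(c['pixels'][130:230,290:390,::-1],None,fx=4,fy=4,interpolation=cv2.INTER_CUBIC)
cv2.imwrite('pics/p4.png',np.hstack([a,b]))
E
```

```text
t 16.2 world [586.193 247.811 131.965] nest [-96.733 368.438] yaw y 1.3701672931822078 tilt [-0. -0. -1.] F nest [ 0.056 -0.299] 0.2826030448178871 grip 0.0005754707038496289
tool delta to button [ 0.673  4.986 68.963]
((605.6295166015625, -129.83987426757812), (88.83747100830078, 102.47978973388672), 78.5887222290039)
carrier in nest [-2.656  2.176]
```

View pics/p4.png

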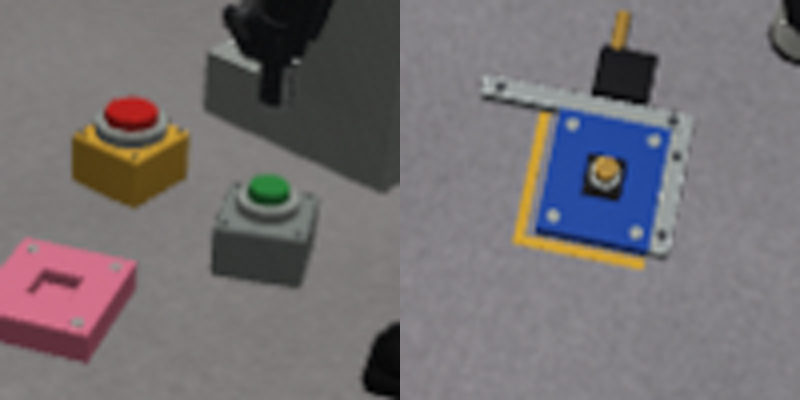

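The carrier sits square in the nest corner with the tape visible on both open sides, and the shut fingers hang above the green button. Now I press it.

Emit:
{"api": "servo_tool", "payload": {"commands": [[1,[0.0005,0.005,0.02],[0,0,0]],[1,[0,0,0.03],[0,0,0]],[1,[0,0,0.012],[0,0,0]],[1,[0,0,0],[0,0,0]],[1,[0,0,0],[0,0,0]]]}}

```text
time_s: 16.72
eef_pos: [587.1, 252.6, 70.9]
ee_rot: [-0.0, 0.101, 0.995, -0.0]
force: [-0.4, 0.7, 0.2]
grip_width: -0.001
grip_force: 0.0
```

Emit:
{"api": "servo_tool", "payload": {"commands": [[1,[0,0,0.002],[0,0,0]],[1,[0,0,0.002],[0,0,0]],[1,[0,0,0.002],[0,0,0]],[1,[0,0,0.002],[0,0,0]],[1,[0,0,0],[0,0,0]]]}}

```text
time_s: 17.13
eef_pos: [587.5, 253.4, 62.9]
ee_rot: [0.001, 0.1, 0.995, 0.0]
force: [1.9, -0.7, 4.7]
grip_width: -0.0
grip_force: 1.9
```

Emit:
{"api": "servo_tool", "payload": {"commands": [[1,[0,0,0.002],[0,0,0]],[1,[0,0,0.002],[0,0,0]],[1,[0,0,0.0015],[0,0,0]],[1,[0,0,0],[0,0,0]]]}}

```text
time_s: 17.47
eef_pos: [587.7, 253.5, 60.6]
ee_rot: [0.002, 0.1, 0.995, 0.0]
force: [-8.3, -4.2, 27.6]
grip_width: 0.001
grip_force: 13.7
```

Emit:
{"api": "servo_tool", "payload": {"commands": [[1,[0,0,0.001],[0,0,0]],[1,[0,0,0],[0,0,0]]]}}

```text
time_s: 17.63
eef_pos: [587.8, 253.5, 60.5]
ee_rot: [0.002, 0.1, 0.995, 0.0]
force: [-11.4, -5.2, 34.2]
grip_width: 0.0
grip_force: 16.9
```

Hard contact came at z = 60.5, higher than the 57 I expected. I'll trace force against height on the way up to tell full travel from a snag on the bezel.

Emit:
{"api": "servo_tool", "payload": {"commands": [[1,[0,0,-0.003],[0,0,0]],[1,[0,0,0],[0,0,0]],[1,[0,0,0],[0,0,0]]]}}

```text
time_s: 17.88
eef_pos: [587.6, 253.5, 60.9]
ee_rot: [0.001, 0.1, 0.995, 0.0]
force: [-1.7, -4.1, 15.1]
grip_width: -0.006
grip_force: 7.5
```

Emit:
{"api": "servo_tool", "payload": {"commands": [[1,[0,0,-0.0015],[0,0,0]],[1,[0,0,0],[0,0,0]],[1,[0,0,0],[0,0,0]]]}}

```text
time_s: 18.13
eef_pos: [587.5, 253.4, 61.0]
ee_rot: [0.001, 0.1, 0.995, 0.0]
force: [1.6, -1.2, 7.1]
grip_width: -0.001
grip_force: 3.8
```

Emit:
{"api": "servo_tool", "payload": {"commands": [[1,[0,0,-0.0015],[0,0,0]],[1,[0,0,0],[0,0,0]],[1,[0,0,0],[0,0,0]]]}}

```text
time_s: 18.38
eef_pos: [587.3, 253.4, 62.0]
ee_rot: [0.001, 0.1, 0.995, 0.0]
force: [3.1, -0.5, 4.8]
grip_width: -0.0
grip_force: 2.1
```

Emit:
{"api": "servo_tool", "payload": {"commands": [[1,[0,0,-0.0015],[0,0,0]],[1,[0,0,0],[0,0,0]],[1,[0,0,0],[0,0,0]]]}}

```text
time_s: 18.63
eef_pos: [586.8, 253.5, 63.3]
ee_rot: [0.0, 0.1, 0.995, 0.0]
force: [4.0, -1.0, 4.1]
grip_width: 0.003
grip_force: 1.8
```

Emit:
{"api": "servo_tool", "payload": {"commands": [[1,[0,0,-0.0015],[0,0,0]],[1,[0,0,0],[0,0,0]],[1,[0,0,0],[0,0,0]]]}}

```text
time_s: 18.88
eef_pos: [586.6, 253.5, 64.7]
ee_rot: [-0.0, 0.1, 0.995, -0.0]
force: [2.2, -0.1, 2.5]
grip_width: 0.001
grip_force: 1.4
```

The spring force runs from about 5 N at z = 61 to 2.5 N at 64.7, with no load near 67, followed by the hard stop below 61. That matches the full 6 mm travel and 5 N at the bottom, so the button went all the way down and the fingertips simply reach about 4 mm past the TCP. I lift clear.

Emit:
{"api": "servo_tool", "payload": {"commands": [[1,[0,0,-0.005],[0,0,0]],[1,[0,0,-0.02],[0,0,0]],[1,[0,0,-0.035],[0,0,0]],[1,[0,0,-0.035],[0,0,0]],[1,[0,0,-0.03],[0,0,0]],[1,[0,0,0],[0,0,0]],[1,[0,0,0],[0,0,0]]]}}

```text
time_s: 19.47
eef_pos: [586.7, 253.6, 191.0]
ee_rot: [0.001, 0.1, 0.995, 0.0]
force: [-0.3, 0.3, -0.4]
grip_width: 0.005
grip_force: 0.0
```

```bash
python3 - <<'E'
from h import *
np.set_printoptions(precision=3,suppress=True)
st();c=shot('top');s=shot('scene');print(carrier(c))
a=cv2.resize(s['pixels'][100:260,290:450,::-1],None,fx=2.5,fy=2.5,interpolation=cv2.INTER_CUBIC)
b=cv2.resize(c['pixels'][110:270,230:390,::-1],None,fx=2.5,fy=2.5,interpolation=cv2.INTER_CUBIC)
cv2.imwrite('pics/end.png',np.hstack([a,b]))
E
```

```text
t 19.4667 world [586.74  253.642 191.027] nest [-97.354 374.261] yaw y 1.3701198162972887 tilt [ 0.001  0.    -1.   ] F nest [-0.379  0.211] -0.42093787012433614 grip 0.005470791514399031
((605.6295166015625, -129.83987426757812), (88.83747100830078, 102.47978973388672), 78.5887222290039)
```

View pics/end.png

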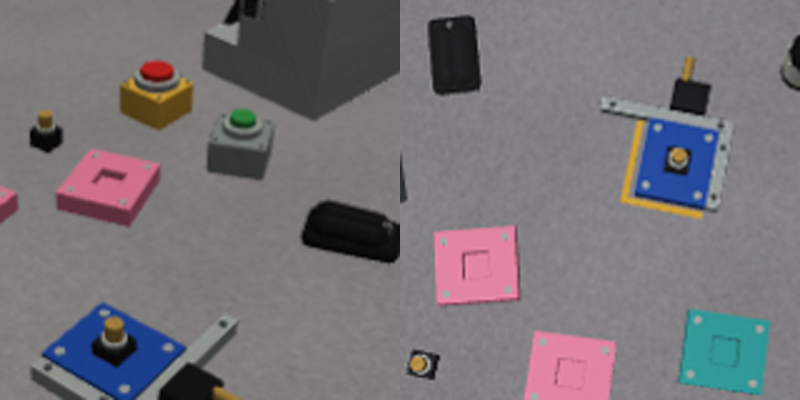

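The carrier is home and square at (678,158) in the right half, the green button is up at (242,118) in the left half, and everything else is in place. I hand the job in.

```bash
python3 -c "
from rig import *
print(finish_job())"
```

```text
the job is handed in; nothing more can be done
None
```

The job is handed in: the blue carrier is square and home against both stops with the connector still upright, and the green start button was pressed fully after that and came back up. The red stop was not pressed, nothing else was moved, and the arm is clear (about 19.5 s used).

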